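Square a board carrier up in an assembly jig

ROBOT

A 6-joint arm with a two-finger parallel gripper is mounted at the origin on the work surface. World frame = base frame: x ahead of the robot, y to its left, z up, the work surface at z = 0. Lengths are in m, angles in rad, forces in N, time in s.
With the tool pointing down it reaches from about 0.3 to 0.875 m from the base axis. Payload 6.4 kg.
Tool frame: the origin (TCP) lies at the very end of the fingers, on their centre line; the grasp point (between the pads) lies arm.hold_point_z behind it (arm.hold_point_z is the distance from the TCP to the grasp point, in m); z points along the fingers, y is the line along which they close (so a half turn about z gives the same grasp; the last joint's range is limited). The gripper opens to 85 mm and grips with 20 to 120 N. Pads are 22 mm wide; open, the fingers measure 114 mm over their backs; the gripper's body (76 mm by 85 mm) begins 54 mm behind the grasp point. The pads swing forward as they close: fully open they stand 13 mm farther back than shut.
Start: joints at [-0.206, 0.181, 1.607, -0, 1.354, -0.206], TCP at [0.575, 0, 0.231] pointing down, gripper open.
Joint ranges: [-2.99, 2.99], [-0.89, 2.07], [0.3, 2.58], [-1.14, 4.28], [0, 2.63], [-3.12, 3.12]. Speed limits (rad/s): [2.57, 2.57, 3.01, 3.14, 3.14, 3.14].

INTERFACE

Orientations are given as a unit quaternion [w, x, y, z].
In Python, from plant import arm gives the robot as it stands.
- The arm moves only by the tool step_arm, never from a script. Its argument "moves" is a list of rows, each an object of numbers: "dx", "dy", "dz": the shift along the tool's x, y, z as a fraction of full scale; "rx", "ry", "rz": the turn, a rotation vector about the tool's x, y, z as a fraction of full scale; "hand": the opening, from 0 (shut) to 1 (fully open). In form: [{"dx": .., "dy": .., "dz": .., "rx": .., "ry": .., "rz": .., "hand": ..}, ...]. A call has 1 to 5 rows; each row is the pose to reach, as a shift and turn from the pose commanded when the call began, along the tool's axes at that moment; what a row does not reach only later rows make up. Full scale, the value 1, is 50 cm for a shift and pi/2 rad for a turn. A row lasts 1/12 s, in which the tool goes at most 41.7 mm and 7.16 degrees, less where a joint would pass 70% of its speed; a pose out of reach is approached as far as the arm can. A call with a number of a shift or a turn outside -1 to 1 is refused whole. A call with a gripper value outside its range is refused whole. The fingers move at their own pace and stop on an object; the grip force is fixed at half the most. Time passes only in rows, so rows that repeat a pose let the fingers close. It gives the time, the measured TCP pose, the force, the opening and the grip force at its end, in the units of the state.
- arm.get_obs(): the state, without advancing time (a new reading comes with each control period).
- arm.get_image(name): name is "scene" or "side" or "wrist"; returns (picture, depth): 384x512x3 uint8, red, green, blue; 384x512 float32, m along the optical axis (not along the pixel's ray), 0 where there is no reading.
- arm.get_calibration(name): a dict with "fx", "fy", "cx", "cy" (pixels), "xyz" and "rotation" of the camera in the world. Camera axes: x right, y down, z forward; pixel columns grow to the right and rows downward; lengths in m; the calibration is good to about 2 mm. The wrist camera is an equidistant fisheye: a pixel r from the principal point sees the ray r / f radians off the axis. A picture is of the moment at which its call begins: read the wrist's pose just before it. get_calibration takes no time and is no camera call; for the wrist camera it gives the pose at the moment of the call.
- arm.finish_job(): hands the job in; it is judged then, once.
The state is a dict: "time_s": time; "qpos": joint angles; "qd": joint speeds; "joint_efforts": joint torques, N m; "ee_pos": TCP position; "tcp_rot": TCP orientation; "ft_force": force on the tool from outside, world axes, zero at the start; "torque": the same for the moment, N m; "finger_gap": opening from 0.0 (shut) to 1.0 (fully open); "grasp_force": force on a finger pad.
Only numpy, scipy, OpenCV 4.12 (cv2) and the standard library are available. Lean on these libraries where they do the work, as an engineer would, in place of code of your own. Each camera call takes 0.05 s, during which the arm holds its last target. There are 200 camera calls.

TASK

Square the board carrier up in the assembly jig: push on the bare metal ends of its front edge until its whole rear edge has gone in under both spring plungers and lies tight against the rail. Then slide the jig's jaw along its slot so that it drives the carrier end-on against the fixed stop and is left closed on it. Never touch the circuit boards or their sockets, push slowly and gently so that the carrier is never knocked or pressed with more than 70 N by hand or jaw, and leave the other things on the bench where they are.

Things in the scene. Friction and masses are not known exactly. Their poses are not given: they have to be found in the camera images.
- fixture: Assembly jig: fixed dark plate 200 x 400 mm, its bed (top face) 12 mm above the bench. Origin: centre of the underside, at bench height. +x points across the bed to the rail (roughly away from the robot), +y along the rail towards the jaw. Rail: straight aluminium bar 20 mm high above the bed, flat front face at x = +60 mm. The carrier belongs with its rear edge on it; it stays where it is left.
- stop (a point): Middle of the face of the fixed end stop, a steel block 16 mm high above the bed: jig frame (33, -165, 20) mm, the face 45 mm wide, looking to the jig's +y.
- nose_left (a point): Lowest point of the left spring plunger, jig frame (51, 60, 22.8) mm: a round nose 12 mm thick, 10.8 mm above the bed, in a dark bracket 22 mm wide that reaches from the rail over the bed to x = 46 mm, 20 to 31 mm above the bed. It springs up 1.2 mm when the carrier's rear edge is pushed in below it.
- nose_right (a point): The same for the right plunger, jig frame (51, -130, 22.8) mm. The carrier's edge meets a nose about 15 mm before the rail; getting in takes roughly 4 to 12 N each, and after that it drags by 3 to 7 N: the first resistance felt is not the rail.
- rail_left (a point): Left end (+y of the jig) of the upper front edge of the rail: jig frame (60, 105, 32) mm.
- rail_right (a point): Right end (-y of the jig) of the upper front edge of the rail: jig frame (60, -175, 32) mm; rail_left to rail_right is 280 mm and runs along the jig's y.
- jaw (a joint): Travel of the jig's sliding jaw, m: pad at jig y = 155 mm minus the travel, so it grows towards the stop; 0.060 closes it on a carrier that is home. Drags with about 2 N and stays where it is left; driving the carrier along, under both plungers, takes about 9 to 20 N, then it comes up hard.
- jaw_pad: The jaw's rubber pad, 30 x 3 x 11 mm. Origin: centre of the pad's face, which looks to the jig's -y; jig frame x = 35 mm, 7 mm above the bed. The jaw's steel block behind it is 40 mm wide (x), 26 mm long (y) and 16 mm high above the bed.
- jaw_grip (a point): Middle of the jaw's grey upright grip, 18 mm behind the pad face: an upright tab 12 mm thick along the jig's y, 28 mm wide along its x, from 16 to 45 mm above the bed; this point is 32 mm above the bed. Pinch it from above with the fingers closing along the jig's y.
- carrier: Board carrier lying loose on the jig's bed: flat aluminium bar 50 mm (x) x 260 mm (y) x 12 mm high, 0.5 kg with its boards. Origin: centre of its underside; y along its length, +x to its rear edge, which belongs against the rail. End faces at y = +130 and -130 mm. Met by finger or rail at over 60 mm/s it takes a knock of more than 70 N. At home its origin is at jig (35, -35, 12) mm.
- boards: Three green circuit boards fixed on the carrier, with black sockets along its front: not to be touched. Origin on the carrier's axis, 11.5 mm above its underside. They cover carrier x = -25 to +8 mm, y = -76 to +76 mm, up to 22 mm above its underside; sockets stand out 6 mm beyond the front edge, between y = -69 and +69 mm. From |y| = 80 to 130 mm the front edge and top are bare metal.
- rear_left (a point): Left (+y) rear corner of the carrier, on its top: carrier frame (25, 130, 12) mm.
- rear_right (a point): Right (-y) rear corner of the carrier, on its top: carrier frame (25, -130, 12) mm.
- front_left (a point): Left front corner of the carrier, on its top: carrier frame (-25, 130, 12) mm.
- front_right (a point): Right front corner of the carrier, on its top: carrier frame (-25, -130, 12) mm.
- holster: Bystander: orange protective holster, 190 x 100 x 34 mm, origin under its centre, long along x.
- shell: Bystander: black meter case front, 176 x 84 x 34 mm with its dial, origin under its centre, long along x.
- screwdriver: Bystander: screwdriver 190 mm long, handle 26 mm thick, lying along its x in front of the jig; origin under its middle.
- cutters: Bystander: side cutters with yellow grips, 132 x 67 x 16 mm, jaws to +x, origin under the middle.
- spare: Bystander: a shorter bare carrier bar without boards, 50 x 180 x 12 mm, long along y, origin under its centre.
- battery_box: Bystander: small green carton, 55 x 85 x 50 mm, origin under its centre.
- screw_cup: Bystander: round blue cup of screws, 60 mm across, 25 mm high, origin under its centre.

How it is judged:
On the way, in this order (a step that is already met when the one before it is completed fails the run):
1. the carrier's rear edge lies against the rail at both ends (x of each of rear_left, rear_right in the frame of fixture above 0.0585 m and z of carrier in the frame of fixture below 0.0145 m), for 0.2 s.
2. the jaw is closed on the carrier, which is home against the stop (y of rear_right in the frame of fixture below -0.1635 m and value of joint jaw above 0.0585 m), for 0.2 s.
At the end, for the whole second after the job is handed in: Both rear corners of the carrier within 1.5 mm of the rail's face, the carrier flat on the bed, its right end within 1.5 mm of the fixed stop, the jaw closed on its left end (travel over 58.5 mm), all at rest and let go (all of step 1 and all of step 2 and linear speed of carrier below 0.005 m/s and angular speed of carrier below 0.05 rad/s); the robot touches nothing.
It fails at once if a board or socket is touched (over 1 N) (contact force between any of the fingers, the arm and boards above 1 N).
It fails at once if the carrier is pressed by the fingers or the jaw with more than 70 N (contact force between any of the fingers, jaw_pad and carrier above 70 N).
It fails at once if another thing on the bench is shifted by more than 20 mm (distance of any of holster, shell, screwdriver, cutters, spare, battery_box, screw_cup from where it was at the start of the episode above 0.02 m).
It also fails if it takes over 67 s, if anything falls off the work surface, if the arm or the gripper's body presses on something with over 40 N, if the wrist force passes 120 N, or if a joint passes its speed limit or range.

## Working session

There is one attempt and no reset: what is moved stays moved. The work goes in short steps, Python scripts to look and compute and a tool call to move; the robot and the scene stay as the last step left them, time stands still between calls to the robot, and variables do not carry over. Pictures are saved under pics/ and viewed, at most 13 in all, crops included, and the job is handed in when it is done.

Besides the shell and the picture viewer there is one more tool, called after "Emit:" as name([rows], argument=value, ...), one row to a line, values as JSON. step_arm: Moves the arm, as the interface text tells. Shift numbers are shares of 50 cm and turn numbers shares of pi/2 rad, none past 1 either way. Its arguments: {"type":"object","properties":{"moves":{"type":"array","items":{"type":"object","properties":{"dx":{"type":"number"},"dy":{"type":"number"},"dz":{"type":"number"},"rx":{"type":"number"},"ry":{"type":"number"},"rz":{"type":"number"},"hand":{"type":"number"}}}}},"required":["moves"]}

```bash
mkdir -p pics; ls; python3 - <<'E'
from plant import arm
import cv2,numpy as np
o=arm.get_obs();print(o['time_s'],o['ee_pos'],o['tcp_rot'],o['ft_force'],arm.hold_point_z)
ims=[]
for n in('scene','side'):
    im,d=arm.get_image(n);c=arm.get_calibration(n)
    np.savez(f'{n}.npz',im=im,d=d,**{k:np.array(v) for k,v in c.items()})
    cv2.imwrite(f'pics/{n}.png',im[:,:,::-1]);print(n,c)
E
```

```text
pics
0.0 [5.74440720e-01 1.44566383e-04 2.30371933e-01] [-7.32752100e-04  7.07088999e-01  7.07124012e-01 -4.91778833e-04] [ 1.05259642 -0.00592715 -0.07982616] 0.0187
scene {'fx': 493.8227561754524, 'fy': 493.8227561754524, 'cx': 255.56754453232745, 'cy': 191.2083517405539, 'xyz': array([ 1.22067106, -0.92834105,  0.90643676]), 'rotation': array([-0.4264568 ,  0.85160578,  0.2707539 , -0.1399804 ])}
side {'fx': 366.73050812760493, 'fy': 366.73050812760493, 'cx': 256.57268983975166, 'cy': 192.98471461735986, 'xyz': array([ 0.2558163 , -0.74197474,  0.82951488]), 'rotation': array([-0.38265102,  0.90801748, -0.16011011,  0.05871293])}
```

View pics/scene.png

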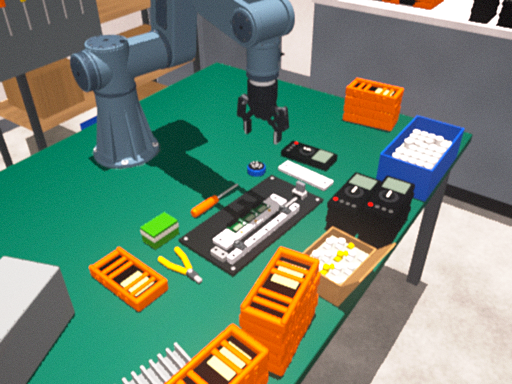

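View pics/side.png

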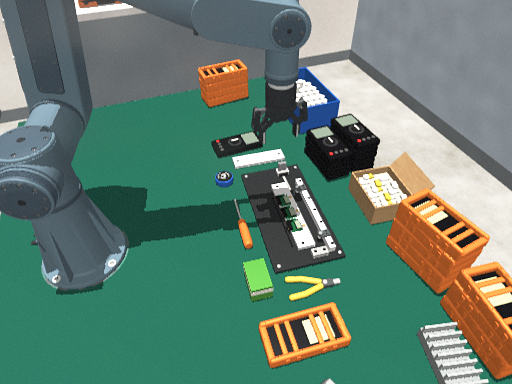

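The jig lies around side px (245-345, 165-270) and scene px (180-325, 178-272), with the carrier on it and the screwdriver in front. Next I locate the plate by depth and enlarge both views.

```bash
cat > h.py <<'E'
import numpy as np,cv2
from scipy.spatial.transform import Rotation as R
def rot(q): return R.from_quat([q[1],q[2],q[3],q[0]]).as_matrix()
def load(n): return np.load(n+'.npz')
def cloud(z):
    v,u=np.indices(z['d'].shape); d=z['d']
    p=np.stack([(u-z['cx'])/z['fx']*d,(v-z['cy'])/z['fy']*d,d],-1)
    return p@rot(z['rotation']).T+z['xyz']
def plane(z,uv,h):
    uv=np.atleast_2d(np.array(uv,float)); r=np.c_[(uv[:,0]-z['cx'])/z['fx'],(uv[:,1]-z['cy'])/z['fy'],np.ones(len(uv))]@rot(z['rotation']).T
    return z['xyz']+r*((h-z['xyz'][2])/r[:,2])[:,None]
E
python3 - <<'E'
from h import *
for n,(a,b,c,e) in dict(scene=(170,170,335,280),side=(225,140,355,275)).items():
    z=load(n);P=cloud(z);im=z['im'];hsv=cv2.cvtColor(im,cv2.COLOR_RGB2HSV)
    m=((im.max(-1)<75)&(P[...,2]>.004)&(P[...,2]<.022)&(z['d']>0)).astype('uint8')
    box=np.zeros_like(m);box[b:e,a:c]=1;m*=box
    k,l,s,_=cv2.connectedComponentsWithStats(m);i=1+s[1:,4].argmax();p=P[l==i]
    cs=cv2.findContours((l==i).astype('uint8'),0,1)[0];ct=max(cs,key=len)[:,0]
    w=plane(z,ct,.012)[:,:2].astype('float32')
    r=cv2.minAreaRect(w);print(n,s[i],'zmed',np.median(p[:,2]),r,cv2.boxPoints(r).round(4).tolist())
    cv2.imwrite(f'pics/{n}_c.png',cv2.resize(im[b:e,a:c,::-1],None,fx=4.4,fy=4.4,interpolation=cv2.INTER_CUBIC))
E
```

```text
scene [ 179  177  144   99 2806] zmed 0.010113385236260153 ((0.5893778800964355, -0.06320509314537048), (0.3999022841453552, 0.20314957201480865), 85.0799331665039) [[0.47099998593330383, -0.25369998812675476], [0.6733999848365784, -0.2711000144481659], [0.7077000141143799, 0.12729999423027039], [0.505299985408783, 0.14470000565052032]]
side [ 241  165  104  108 4130] zmed 0.01284858646221465 ((0.5833361148834229, -0.05919802188873291), (0.3999515175819397, 0.20260635018348694), 85.2893295288086) [[0.4659999907016754, -0.2502000033855438], [0.667900025844574, -0.2667999863624573], [0.7006999850273132, 0.13179999589920044], [0.49880000948905945, 0.14839999377727509]]
```

View pics/scene_c.png

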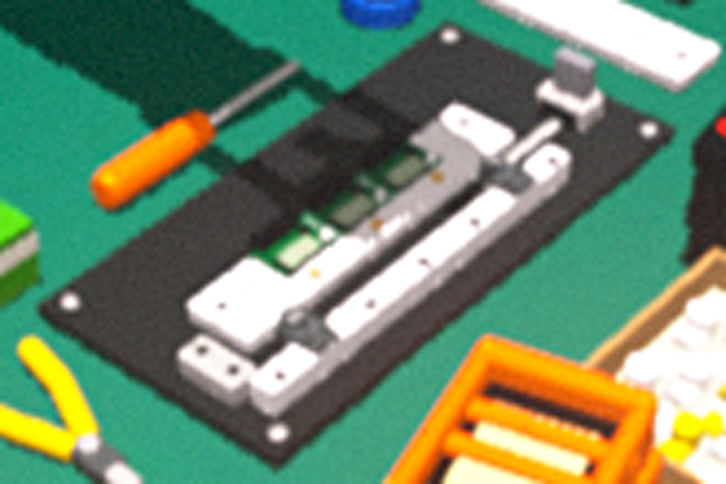

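View pics/side_c.png

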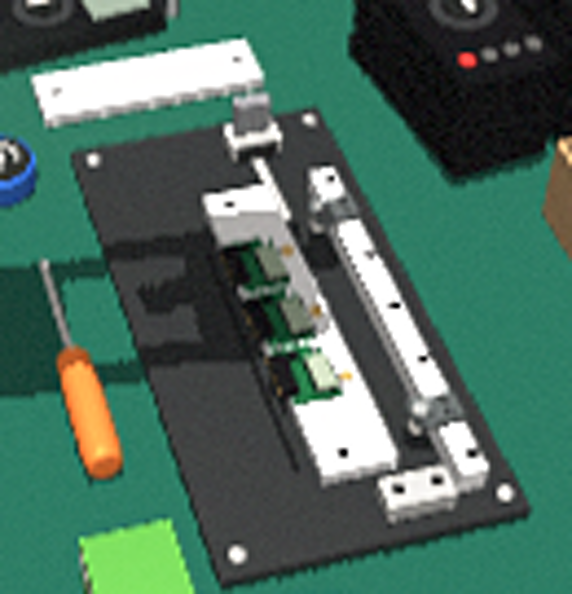

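Both crops show the bare carrier ends. In the side crop, front-left is at about (203,195), front-right (325,480) and rear-right (398,465). In the scene crop, front-left is at about (440,108), rear-left (515,140), front-right (188,300) and rear-right (265,345). The left end is further from the rail than the right.

```bash
cat >> h.py <<'E'
def wplane(c,uv,h):
    uv=np.atleast_2d(np.array(uv,float));d=uv-[c['cx'],c['cy']];r=np.linalg.norm(d,axis=1)
    t=r/c['fx'];k=np.c_[d/np.maximum(r,1e-9)[:,None]*np.sin(t)[:,None],np.cos(t)]@rot(c['rotation']).T
    return c['xyz']+k*((h-c['xyz'][2])/k[:,2])[:,None]
def rect(m,f,h):
    k,l,s,_=cv2.connectedComponentsWithStats(m.astype('uint8'));i=1+s[1:,4].argmax()
    ct=max(cv2.findContours((l==i).astype('uint8'),0,1)[0],key=len)[:,0]
    return cv2.minAreaRect(f(ct,h)[:,:2].astype('float32'))
YAW=np.radians(-4.85);O=np.array([.586,-.061])
def tojig(p): c,s=np.cos(YAW),np.sin(YAW);return ((np.asarray(p)[...,:2]-O)@np.array([[c,-s],[s,c]])*1000).round(1)
def toworld(p): c,s=np.cos(YAW),np.sin(YAW);return np.asarray(p)/1000@np.array([[c,s],[-s,c]])+O
E
python3 - <<'E'
from h import *
from plant import arm
s=load('side');c=load('scene')
names='FL RL FR RR'.split()
for z,off,h,pts in ((s,(225,140),.024,[(203,195),(285,185),(325,480),(398,465)]),(c,(170,170),.024,[(440,108),(515,140),(188,300),(265,345)]),
  (s,(225,140),.032,[(312,180),(462,484)]),(c,(170,170),.032,[(565,155),(255,385)])):
    print(tojig(plane(z,np.array(pts)/4.4+off,h)).tolist())
im,d=arm.get_image('wrist');k=arm.get_calibration('wrist');np.savez('w0.npz',im=im,d=d,**k);print(k)
cv2.imwrite('pics/w0.png',cv2.resize(im[:,:,::-1],(768,576)))
E
```

```text
[[-19.4, 116.5], [41.5, 110.5], [-19.6, -149.9], [27.8, -151.1]]
[[-23.1, 103.5], [37.0, 107.9], [-18.9, -143.3], [43.5, -142.4]]
[[59.0, 102.2], [56.9, -180.4]]
[[77.6, 107.8], [67.6, -176.5]]
{'fx': 297.3186396354542, 'fy': 297.3186396354542, 'cx': 253.3396618379857, 'cy': 193.0613209818228, 'xyz': array([0.57469878, 0.07421136, 0.37401488]), 'rotation': array([ 1.45881264e-01,  9.89301874e-01, -1.90580725e-04, -6.50854711e-04])}
```

View pics/w0.png

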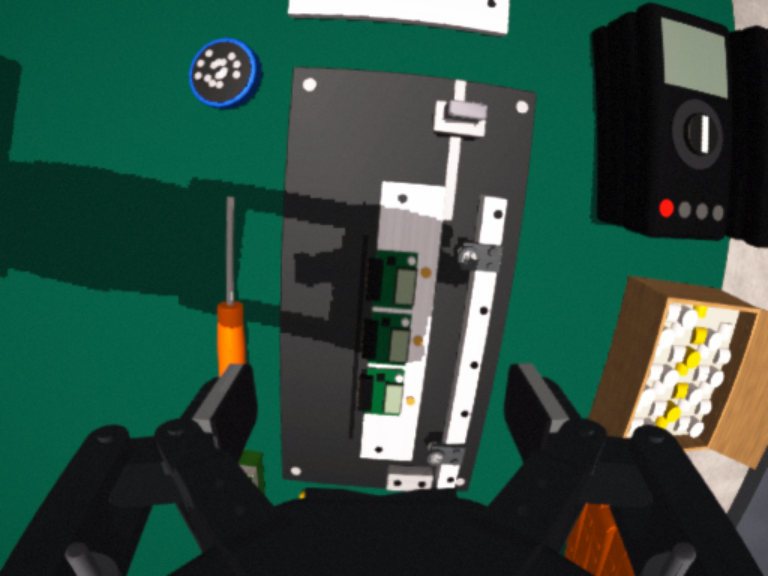

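The wrist view shows everything from above (768-wide pixels): carrier corners FL(383,182), RL(447,186), FR(361,458), RR(411,460). Rail front edge runs (481,197) to (438,488), grip top is at (466,110), stop at (409,478), and plate corners are (294,67), (536,92), (283,479).

```bash
python3 - <<'E'
from h import *
z=dict(np.load('w0.npz'))
f=lambda p,h:wplane(z,np.array(p)/1.5,h)
pl=f([(294,67),(536,92),(283,479),(309,84),(522,107),(295,471),(460,482)],.012)
print('plate',pl[:,:2].round(4).tolist(), 'edge yaw',np.degrees(np.arctan2(*(pl[0]-pl[2])[:2])))
r=f([(481,197),(438,488)],.032);print('rail',r[:,:2].round(4).tolist(),np.degrees(np.arctan2(*(r[0]-r[1])[:2])))
print('rail jig',tojig(r).tolist(),'plate jig',tojig(pl).tolist())
print('carrier',tojig(f([(383,182),(447,186),(361,458),(411,460)],.024)).tolist())
print('grip',tojig(f([(447,100),(487,104),(447,118),(486,120)],.057)).tolist())
print('jaw top',tojig(f([(436,101),(434,134),(484,137)],.028)).tolist())
print('stop face',tojig(f([(390,466),(432,471)],.028)).tolist())
E
```

```text
plate [[0.505, 0.1523], [0.7033, 0.1357], [0.4706, -0.246], [0.5174, 0.1371], [0.6909, 0.1216], [0.485, -0.2335], [0.6592, -0.2489]] edge yaw 4.947345715265006
rail [[0.6527, 0.0462], [0.6326, -0.2381]] 4.035393195905858
rail jig [[57.4, 112.5], [61.5, -172.5]] plate jig [[-98.7, 205.7], [100.2, 205.9], [-99.4, -194.1], [-85.1, 191.6], [89.1, 190.9], [-86.1, -180.4], [88.9, -181.0]]
carrier [[-19.3, 115.9], [31.0, 117.6], [-18.3, -144.5], [30.8, -143.1]]
grip [[20.1, 180.7], [49.0, 181.8], [21.2, 167.7], [49.3, 170.0]]
jaw top [[15.6, 183.2], [16.4, 157.1], [55.6, 159.7]]
stop face [[10.5, -149.1], [52.8, -153.1]]
```

Emit:
step_arm([
  {"dx":0.055,"dy":-0.081,"dz":0.08,"rz":0.0544,"hand":0},
  {"dx":0.055,"dy":-0.081,"dz":0.16,"rz":0.0544,"hand":0},
  {"dx":0.055,"dy":-0.081,"dz":0.23,"rz":0.0544,"hand":0},
  {"dx":0.055,"dy":-0.081,"dz":0.25,"rz":0.0544,"hand":0},
  {"dx":0.055,"dy":-0.081,"dz":0.25,"rz":0.0544,"hand":0},
])

```text
schema error: expected keys dx, dy, dz, rx, ry, rz, hand
```

```bash
sed -i 's/^YAW=.*/YAW=np.radians(-4.9);O=np.array([.5867,-.0570])/' h.py; python3 - <<'E'
from h import *
from plant import arm
k=arm.get_calibration('wrist');im,d=arm.get_image('wrist');np.savez('w1.npz',im=im,d=d,**k);o=arm.get_obs()
print(o['ee_pos'],tojig(o['ee_pos']),o['ft_force'],o['finger_gap'])
cv2.imwrite('pics/w1.png',cv2.resize(im[:,:,::-1],(768,576)))
E
```

```text
[5.74680110e-01 8.92417806e-05 2.30725223e-01] [-16.9  55.9] [0.66685481 0.11371995 1.24722178] 1.0016772197242074
```

View pics/w1.png

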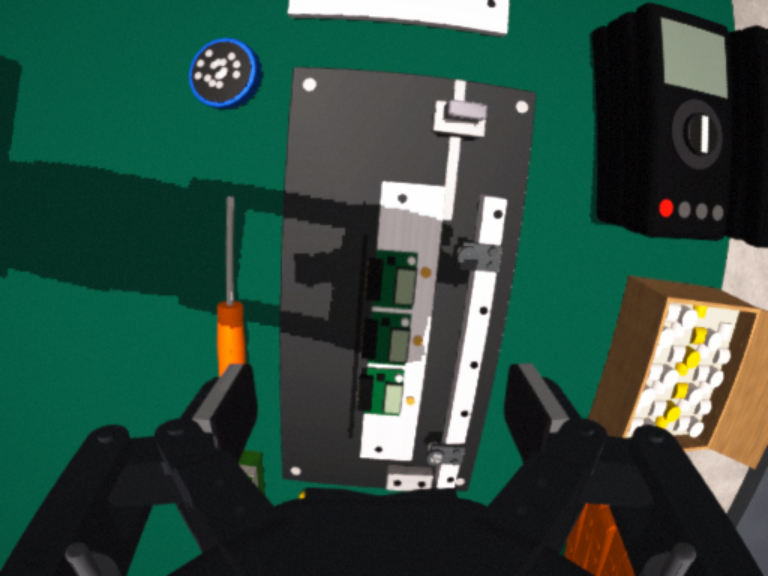

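The call was refused because every row needs all the keys, so this picture shows the same view as before. I'll send it again in full.

Emit:
step_arm([
  {"dx":0.055,"dy":-0.081,"dz":0.08,"rx":0,"ry":0,"rz":0.0544,"hand":0},
  {"dx":0.055,"dy":-0.081,"dz":0.16,"rx":0,"ry":0,"rz":0.0544,"hand":0},
  {"dx":0.055,"dy":-0.081,"dz":0.23,"rx":0,"ry":0,"rz":0.0544,"hand":0},
  {"dx":0.055,"dy":-0.081,"dz":0.25,"rx":0,"ry":0,"rz":0.0544,"hand":0},
  {"dx":0.055,"dy":-0.081,"dz":0.25,"rx":0,"ry":0,"rz":0.0544,"hand":0},
])

```text
time_s: 0.62
ee_pos: [0.5301, 0.0285, 0.1012]
tcp_rot: [-0.004, 0.737, 0.676, -0.003]
ft_force: [-0.8, -0.2, -0.3]
finger_gap: 0.3
grasp_force: 0.0
```

Emit:
step_arm([
  {"dx":0,"dy":0,"dz":0,"rx":0,"ry":0,"rz":0,"hand":0},
  {"dx":0,"dy":0,"dz":0,"rx":0,"ry":0,"rz":0,"hand":0},
  {"dx":0,"dy":0,"dz":0,"rx":0,"ry":0,"rz":0,"hand":0},
])

```text
time_s: 0.87
ee_pos: [0.5365, 0.0271, 0.1086]
tcp_rot: [0.002, 0.737, 0.676, 0.001]
ft_force: [1.0, -0.4, 0.6]
finger_gap: -0.001
grasp_force: 0.0
```

```bash
python3 - <<'E'
from h import *
from plant import arm
k=arm.get_calibration('wrist');im,d=arm.get_image('wrist');np.savez('w1.npz',im=im,d=d,**k);o=arm.get_obs()
print(o['ee_pos'],tojig(o['ee_pos']),o['ft_force'],o['finger_gap'])
cv2.imwrite('pics/w1b.png',cv2.resize(im[:,:,::-1],(768,576)))
E
```

```text
[0.5363874  0.02708148 0.10850394] [-57.3  79.5] [-0.32606224  0.58477328  0.24971252] -0.00014954634833812055
```

View pics/w1b.png

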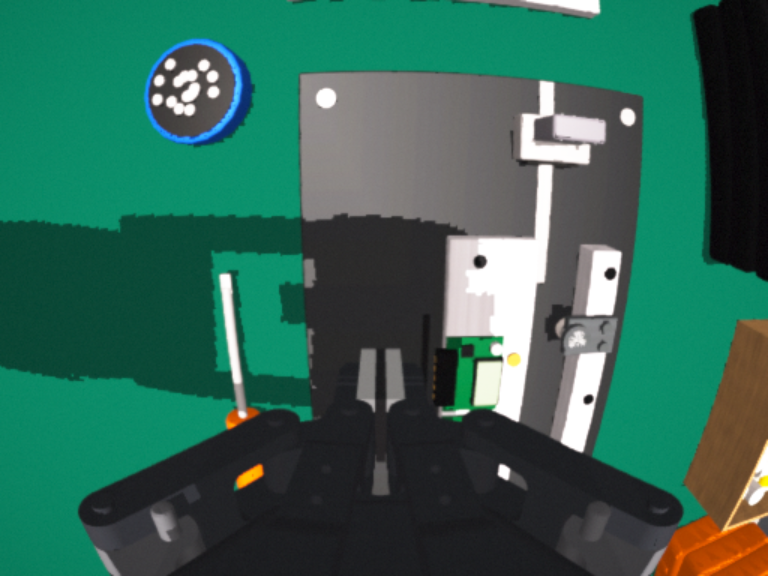

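Closed fingers sit at px (359-403, 348-405). Carrier FL is (447,237), RL (536,238), the board's upper corner (447,337), the rail's left front corner (580,246), and the plate corners (300,72) and (642,97).

```bash
python3 - <<'E'
from h import *
z=dict(np.load('w1.npz'))
f=lambda p,h:tojig(wplane(z,np.array(p)/1.5,h)).tolist()
print('plate',f([(300,72),(642,97)],.012),'screws(z12)',f([(326,98),(628,117)],.012),'carrier',f([(447,237),(536,238)],.024),'board',f([(447,337),(502,337)],.033),'rail',f([(580,246),(560,440)],.032),'grip',f([(552,116),(604,118),(604,142)],.057))
E
```

```text
plate [[-99.4, 202.2], [99.2, 200.6]] screws(z12) [[-85.4, 187.0], [88.9, 186.8]] carrier [[-22.0, 113.4], [27.4, 113.7]] board [[-21.1, 60.8], [9.7, 60.3]] rail [[50.8, 111.5], [58.5, -13.9]] grip [[20.4, 176.3], [47.7, 178.3], [48.0, 166.8]]
```

Emit:
step_arm([
  {"dx":0.01,"dy":0,"dz":0.05,"rx":0,"ry":0,"rz":0,"hand":0},
  {"dx":0.01,"dy":0,"dz":0.1,"rx":0,"ry":0,"rz":0,"hand":0},
  {"dx":0.01,"dy":0,"dz":0.15,"rx":0,"ry":0,"rz":0,"hand":0},
  {"dx":0.01,"dy":0,"dz":0.176,"rx":0,"ry":0,"rz":0,"hand":0},
  {"dx":0.01,"dy":0,"dz":0.176,"rx":0,"ry":0,"rz":0,"hand":0},
])

```text
time_s: 1.33
ee_pos: [0.5335, 0.0326, 0.0165]
tcp_rot: [-0.001, 0.737, 0.676, -0.001]
ft_force: [0.2, 0.1, 0.3]
finger_gap: -0.001
grasp_force: 0.0
```

Emit:
step_arm([
  {"dx":0,"dy":0.005,"dz":0,"rx":0,"ry":0,"rz":0,"hand":0},
  {"dx":0,"dy":0.01,"dz":0,"rx":0,"ry":0,"rz":0,"hand":0},
  {"dx":0,"dy":0.015,"dz":0,"rx":0,"ry":0,"rz":0,"hand":0},
  {"dx":0,"dy":0.02,"dz":0,"rx":0,"ry":0,"rz":0,"hand":0},
])

```text
time_s: 1.67
ee_pos: [0.5467, 0.0314, 0.02]
tcp_rot: [0.001, 0.737, 0.676, 0.001]
ft_force: [1.2, 0.0, 0.2]
finger_gap: -0.001
grasp_force: 0.0
```

Emit:
step_arm([
  {"dx":0,"dy":0.005,"dz":0.003,"rx":0,"ry":0,"rz":0,"hand":0},
  {"dx":0,"dy":0.01,"dz":0.006,"rx":0,"ry":0,"rz":0,"hand":0},
  {"dx":0,"dy":0.015,"dz":0.006,"rx":0,"ry":0,"rz":0,"hand":0},
  {"dx":0,"dy":0.02,"dz":0.006,"rx":0,"ry":0,"rz":0,"hand":0},
  {"dx":0,"dy":0.025,"dz":0.006,"rx":0,"ry":0,"rz":0,"hand":0},
])

```text
time_s: 2.08
ee_pos: [0.5575, 0.0306, 0.0152]
tcp_rot: [-0.0, 0.737, 0.676, -0.0]
ft_force: [-0.1, -0.2, 0.8]
finger_gap: 0.001
grasp_force: 0.0
```

Emit:
step_arm([
  {"dx":0,"dy":0.004,"dz":0,"rx":0,"ry":0,"rz":0,"hand":0},
  {"dx":0,"dy":0.008,"dz":0,"rx":0,"ry":0,"rz":0,"hand":0},
  {"dx":0,"dy":0.012,"dz":0,"rx":0,"ry":0,"rz":0,"hand":0},
  {"dx":0,"dy":0.016,"dz":0,"rx":0,"ry":0,"rz":0,"hand":0},
  {"dx":0,"dy":0.02,"dz":0,"rx":0,"ry":0,"rz":0,"hand":0},
])

```text
time_s: 2.5
ee_pos: [0.5668, 0.03, 0.0151]
tcp_rot: [-0.001, 0.737, 0.676, -0.0]
ft_force: [-3.7, 0.2, 1.8]
finger_gap: -0.002
grasp_force: 1.8
```

Emit:
step_arm([
  {"dx":0,"dy":0.004,"dz":0,"rx":0,"ry":0,"rz":0,"hand":0},
  {"dx":0,"dy":0.008,"dz":0,"rx":0,"ry":0,"rz":0,"hand":0},
  {"dx":0,"dy":0.012,"dz":0,"rx":0,"ry":0,"rz":0,"hand":0},
])

```text
time_s: 2.75
ee_pos: [0.5734, 0.0293, 0.0151]
tcp_rot: [-0.0, 0.737, 0.676, -0.0]
ft_force: [-1.8, 1.3, 0.2]
finger_gap: 0.002
grasp_force: 1.1
```

```bash
cat > look.py <<'E'
from h import *
from plant import arm
import sys
o=arm.get_obs();print(o['time_s'],o['ee_pos'],tojig(o['ee_pos']),o['ft_force'])
if len(sys.argv)>1:
    n=sys.argv[1];k=arm.get_calibration('wrist');im,d=arm.get_image('wrist');np.savez(n+'.npz',im=im,d=d,**k)
    s,_=arm.get_image('side');a=cv2.resize(im[:,:,::-1],(460,345));b=cv2.resize(s[150:280,235:350,::-1],(305,345),interpolation=cv2.INTER_CUBIC)
    cv2.imwrite(f'pics/{n}.png',np.hstack([a,b]))
E
python3 look.py p1
```

```text
2.75 [0.57342905 0.02926352 0.01512948] [-20.6  84.8] [-1.84508091  1.33074763  0.17880472]
```

View pics/p1.png

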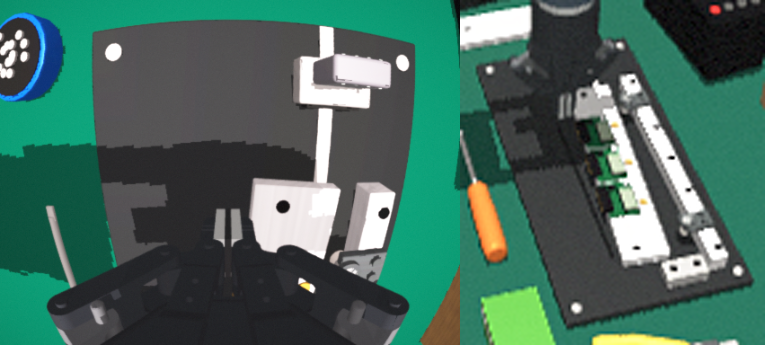

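Wrist view (left panel): fingers at (230,230) pushing the carrier's left front edge. Its left end runs (252,182)-(340,185) and has tilted slightly towards the rail. The finger is clear of the boards.

Emit:
step_arm([
  {"dx":0,"dy":0.004,"dz":0,"rx":0,"ry":0,"rz":0,"hand":0},
  {"dx":0,"dy":0.008,"dz":0,"rx":0,"ry":0,"rz":0,"hand":0},
  {"dx":0,"dy":0.012,"dz":0,"rx":0,"ry":0,"rz":0,"hand":0},
  {"dx":0,"dy":0.016,"dz":0,"rx":0,"ry":0,"rz":0,"hand":0},
])

```text
time_s: 3.18
ee_pos: [0.581, 0.0286, 0.0151]
tcp_rot: [-0.0, 0.737, 0.676, -0.0]
ft_force: [-6.3, 1.4, 1.0]
finger_gap: -0.0
grasp_force: 3.1
```

Emit:
step_arm([
  {"dx":0,"dy":0.003,"dz":0,"rx":0,"ry":0,"rz":0,"hand":0},
  {"dx":0,"dy":0.006,"dz":0,"rx":0,"ry":0,"rz":0,"hand":0},
])

```text
time_s: 3.35
ee_pos: [0.5821, 0.0286, 0.0149]
tcp_rot: [-0.002, 0.737, 0.676, -0.002]
ft_force: [-12.2, 2.0, 7.8]
finger_gap: -0.001
grasp_force: 7.4
```

```bash
python3 look.py
```

```text
3.35 [0.58212716 0.02856668 0.01485096] [-11.9  84.9] [-12.23078773   2.03470593   7.8306208 ]
```

Emit:
step_arm([
  {"dx":0,"dy":0.002,"dz":0,"rx":0,"ry":0,"rz":0,"hand":0},
  {"dx":0,"dy":0.004,"dz":0,"rx":0,"ry":0,"rz":0,"hand":0},
  {"dx":0,"dy":0.006,"dz":0,"rx":0,"ry":0,"rz":0,"hand":0},
])

```text
time_s: 3.6
ee_pos: [0.5844, 0.0286, 0.0148]
tcp_rot: [-0.003, 0.737, 0.676, -0.002]
ft_force: [-13.3, 2.2, 8.7]
finger_gap: -0.003
grasp_force: 7.6
```

Emit:
step_arm([
  {"dx":0,"dy":0.002,"dz":0,"rx":0,"ry":0,"rz":0,"hand":0},
  {"dx":0,"dy":0.004,"dz":0,"rx":0,"ry":0,"rz":0,"hand":0},
  {"dx":0,"dy":0.006,"dz":0,"rx":0,"ry":0,"rz":0,"hand":0},
])

```text
time_s: 3.85
ee_pos: [0.5877, 0.0285, 0.0148]
tcp_rot: [-0.002, 0.737, 0.676, -0.002]
ft_force: [-13.1, 3.5, 8.6]
finger_gap: -0.0
grasp_force: 7.9
```

Emit:
step_arm([
  {"dx":0,"dy":-0.03,"dz":0,"rx":0,"ry":0,"rz":0,"hand":0},
  {"dx":0,"dy":-0.08,"dz":-0.02,"rx":0,"ry":0,"rz":0,"hand":0},
  {"dx":-0.04,"dy":-0.12,"dz":-0.1,"rx":0,"ry":0,"rz":0,"hand":0},
  {"dx":-0.09,"dy":-0.12,"dz":-0.16,"rx":0,"ry":0,"rz":0,"hand":0},
  {"dx":-0.16,"dy":-0.12,"dz":-0.19,"rx":0,"ry":0,"rz":0,"hand":0},
])

```text
time_s: 4.27
ee_pos: [0.5246, -0.0462, 0.1136]
tcp_rot: [0.002, 0.735, 0.678, 0.001]
ft_force: [2.0, -0.2, 0.4]
finger_gap: 0.001
grasp_force: 0.0
```

Emit:
step_arm([
  {"dx":-0.07,"dy":0,"dz":0,"rx":0,"ry":0,"rz":0,"hand":0},
  {"dx":-0.14,"dy":0,"dz":0,"rx":0,"ry":0,"rz":0,"hand":0},
  {"dx":-0.21,"dy":0,"dz":0,"rx":0,"ry":0,"rz":0,"hand":0},
  {"dx":-0.23,"dy":0,"dz":0,"rx":0,"ry":0,"rz":0,"hand":0},
  {"dx":-0.23,"dy":0,"dz":0,"rx":0,"ry":0,"rz":0,"hand":0},
])

```text
time_s: 4.68
ee_pos: [0.5145, -0.1648, 0.111]
tcp_rot: [0.002, 0.738, 0.675, 0.0]
ft_force: [0.6, 1.4, -0.1]
finger_gap: -0.002
grasp_force: 0.0
```

```bash
python3 look.py p2; cat > car.py <<'E'
from h import *
import sys
z=dict(np.load(sys.argv[1]+'.npz'));im=z['im'];d=z['d']
v,u=np.indices(d.shape);D=np.stack([u-z['cx'],v-z['cy']],-1);r=np.hypot(*np.moveaxis(D,-1,0));t=r/z['fx']
k=np.stack([*(np.moveaxis(D,-1,0)/np.maximum(r,1e-9)*np.tan(t)),np.ones_like(t)],-1)*d[...,None]
P=k@rot(z['rotation']).T+z['xyz'];J=tojig(P);
ok=(d>0)&(t<1.3)&(np.abs(J[...,0])<100)&(np.abs(J[...,1])<205)
print('bed z',np.median(P[ok&(im.max(-1)<75)][:,2]))
m=ok&(P[...,2]>.018)&(P[...,2]<.0275)&(im.min(-1)>90)&(J[...,0]<58)
if len(sys.argv)>2: m&=True
for a in range(-150,130,15):
    q=m&(J[...,1]>=a)&(J[...,1]<a+15)
    if q.sum()>20: print(a+7,q.sum(),np.percentile(J[q][:,0],[1,99]).round(1),np.median(P[q][:,2]).round(4))
q=m&(J[...,0]>-25)&(J[...,0]<10);print('y range',np.percentile(J[q][:,1],[.3,99.7]))
E
python3 car.py p2
```

```text
4.6833 [ 0.5145094  -0.16479567  0.11104753] [ -62.7 -113.6] [ 0.61108699  1.44102731 -0.09244918]
bed z 0.03242027639589773
-143 698 [-31.1  17.9] 0.0247
-128 943 [-29.6  43.9] 0.0246
-113 1012 [-27.1  22.8] 0.0247
-98 903 [-25.5  25.6] 0.0248
-83 241 [-23.1  28.9] 0.025
-68 297 [16.1 31.2] 0.0248
-53 402 [-16.1  33.8] 0.0248
-38 507 [-15.6  35.8] 0.0248
-23 229 [23.4 39. ] 0.0249
-8 310 [25.5 40.9] 0.0249
7 545 [-7.4 43.4] 0.0249
22 286 [-5.5 46. ] 0.0247
37 201 [33.  48.6] 0.0249
52 206 [33.5 49.9] 0.0248
y range [-166.9316   16.8465]
```

View pics/p2.png

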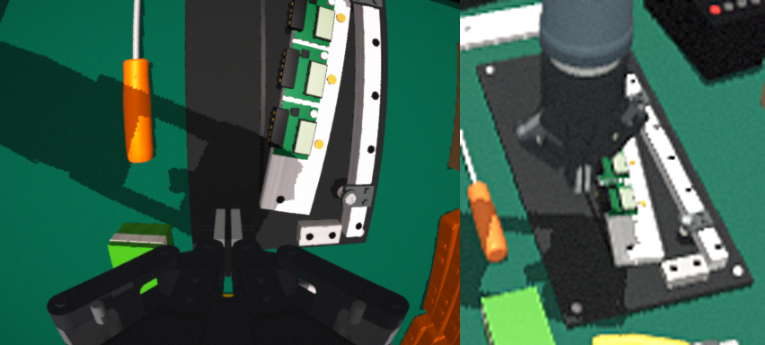

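The left panel shows the carrier tilted, its right end at (262,205)-(308,212) and its left end at the rail. The depth fit gives a front edge of about x=-27 at y=-113 and a rear edge at the rail on the left. Next I push the right end.

Emit:
step_arm([
  {"dx":0,"dy":0,"dz":0.06,"rx":0,"ry":0,"rz":0,"hand":0},
  {"dx":0,"dy":0,"dz":0.12,"rx":0,"ry":0,"rz":0,"hand":0},
  {"dx":0,"dy":0,"dz":0.165,"rx":0,"ry":0,"rz":0,"hand":0},
  {"dx":0,"dy":0,"dz":0.182,"rx":0,"ry":0,"rz":0,"hand":0},
  {"dx":0,"dy":0,"dz":0.186,"rx":0,"ry":0,"rz":0,"hand":0},
])

```text
time_s: 5.2
ee_pos: [0.5125, -0.1591, 0.0153]
tcp_rot: [-0.002, 0.736, 0.677, -0.001]
ft_force: [-0.7, 0.5, 0.4]
finger_gap: 0.001
grasp_force: 0.0
```

Emit:
step_arm([
  {"dx":0,"dy":0.006,"dz":0,"rx":0,"ry":0,"rz":0,"hand":0},
  {"dx":0,"dy":0.012,"dz":0,"rx":0,"ry":0,"rz":0,"hand":0},
  {"dx":0,"dy":0.018,"dz":0,"rx":0,"ry":0,"rz":0,"hand":0},
  {"dx":0,"dy":0.024,"dz":0,"rx":0,"ry":0,"rz":0,"hand":0},
  {"dx":0,"dy":0.03,"dz":0,"rx":0,"ry":0,"rz":0,"hand":0},
])

```text
time_s: 5.62
ee_pos: [0.53, -0.1631, 0.0185]
tcp_rot: [0.001, 0.737, 0.676, 0.0]
ft_force: [0.2, 0.3, 0.7]
finger_gap: 0.002
grasp_force: 0.0
```

Emit:
step_arm([
  {"dx":-0.003,"dy":0.005,"dz":0.003,"rx":0,"ry":0,"rz":0,"hand":0},
  {"dx":-0.006,"dy":0.01,"dz":0.006,"rx":0,"ry":0,"rz":0,"hand":0},
  {"dx":-0.006,"dy":0.015,"dz":0.006,"rx":0,"ry":0,"rz":0,"hand":0},
  {"dx":-0.006,"dy":0.02,"dz":0.006,"rx":0,"ry":0,"rz":0,"hand":0},
  {"dx":-0.006,"dy":0.025,"dz":0.006,"rx":0,"ry":0,"rz":0,"hand":0},
])

```text
time_s: 6.03
ee_pos: [0.5399, -0.167, 0.0138]
tcp_rot: [-0.001, 0.737, 0.676, -0.001]
ft_force: [-5.5, -2.7, 1.4]
finger_gap: -0.004
grasp_force: 2.4
```

Emit:
step_arm([
  {"dx":0,"dy":0.004,"dz":0,"rx":0,"ry":0,"rz":0,"hand":0},
  {"dx":0,"dy":0.008,"dz":0,"rx":0,"ry":0,"rz":0,"hand":0},
  {"dx":0,"dy":0.012,"dz":0,"rx":0,"ry":0,"rz":0,"hand":0},
  {"dx":0,"dy":0.016,"dz":0,"rx":0,"ry":0,"rz":0,"hand":0},
  {"dx":0,"dy":0.02,"dz":0,"rx":0,"ry":0,"rz":0,"hand":0},
])

```text
time_s: 6.45
ee_pos: [0.5499, -0.168, 0.0139]
tcp_rot: [-0.001, 0.737, 0.676, -0.001]
ft_force: [-4.8, -1.4, 0.4]
finger_gap: -0.001
grasp_force: 2.1
```

Emit:
step_arm([
  {"dx":0,"dy":0.004,"dz":0,"rx":0,"ry":0,"rz":0,"hand":0},
  {"dx":0,"dy":0.008,"dz":0,"rx":0,"ry":0,"rz":0,"hand":0},
  {"dx":0,"dy":0.012,"dz":0,"rx":0,"ry":0,"rz":0,"hand":0},
  {"dx":0,"dy":0.016,"dz":0,"rx":0,"ry":0,"rz":0,"hand":0},
  {"dx":0,"dy":0.02,"dz":0,"rx":0,"ry":0,"rz":0,"hand":0},
])

```text
time_s: 6.87
ee_pos: [0.5599, -0.1689, 0.0139]
tcp_rot: [-0.001, 0.737, 0.676, -0.001]
ft_force: [-4.8, -2.9, 0.8]
finger_gap: -0.001
grasp_force: 2.2
```

Emit:
step_arm([
  {"dx":0,"dy":0.003,"dz":0,"rx":0,"ry":0,"rz":0,"hand":0},
  {"dx":0,"dy":0.006,"dz":0,"rx":0,"ry":0,"rz":0,"hand":0},
  {"dx":0,"dy":0.009,"dz":0,"rx":0,"ry":0,"rz":0,"hand":0},
  {"dx":0,"dy":0.012,"dz":0,"rx":0,"ry":0,"rz":0,"hand":0},
])

```text
time_s: 7.2
ee_pos: [0.5629, -0.1693, 0.0136]
tcp_rot: [-0.003, 0.736, 0.676, -0.003]
ft_force: [-17.6, -4.2, 12.7]
finger_gap: 0.002
grasp_force: 10.6
```

Emit:
step_arm([
  {"dx":0,"dy":0.003,"dz":0,"rx":0,"ry":0,"rz":0,"hand":0},
  {"dx":0,"dy":0.006,"dz":0,"rx":0,"ry":0,"rz":0,"hand":0},
  {"dx":0,"dy":0.009,"dz":0,"rx":0,"ry":0,"rz":0,"hand":0},
])

```text
time_s: 7.45
ee_pos: [0.5676, -0.1699, 0.0137]
tcp_rot: [-0.003, 0.737, 0.676, -0.003]
ft_force: [-15.1, -4.0, 7.4]
finger_gap: -0.001
grasp_force: 7.9
```

```bash
python3 look.py p3; python3 car.py p3
```

```text
7.45 [ 0.56757787 -0.16992474  0.01372203] [  -9.4 -114.1] [-15.08007373  -4.01201115   7.39718164]
bed z 0.013793466447170694
-128 743 [ 9.  50.9] 0.0247
-113 2214 [ 4.9 51.8] 0.0247
-98 2072 [ 3.2 51.7] 0.0247
-83 571 [38.  52.2] 0.0248
-68 791 [38.1 52.3] 0.0247
-53 994 [ 9.2 52.2] 0.0248
-38 1590 [ 3.2 51.9] 0.0248
-23 683 [37.9 52.3] 0.0248
-8 815 [37.1 52. ] 0.0248
7 1241 [ 3.7 52.1] 0.0248
y range [-122.2212    9.7606]
```

Emit:
step_arm([
  {"dx":0,"dy":0.003,"dz":0,"rx":0,"ry":0,"rz":0,"hand":0},
  {"dx":0,"dy":0.006,"dz":0,"rx":0,"ry":0,"rz":0,"hand":0},
  {"dx":0,"dy":0.009,"dz":0,"rx":0,"ry":0,"rz":0,"hand":0},
])

```text
time_s: 7.8
ee_pos: [0.5723, -0.1704, 0.0137]
tcp_rot: [-0.003, 0.737, 0.676, -0.003]
ft_force: [-14.6, -4.8, 7.7]
finger_gap: 0.0
grasp_force: 7.9
```

Emit:
step_arm([
  {"dx":0,"dy":0.002,"dz":0,"rx":0,"ry":0,"rz":0,"hand":0},
  {"dx":0,"dy":0.004,"dz":0,"rx":0,"ry":0,"rz":0,"hand":0},
])

```text
time_s: 7.97
ee_pos: [0.5732, -0.1705, 0.0136]
tcp_rot: [-0.004, 0.736, 0.676, -0.004]
ft_force: [-21.8, -4.8, 14.5]
finger_gap: 0.002
grasp_force: 12.6
```

Emit:
step_arm([
  {"dx":0,"dy":0.0015,"dz":0,"rx":0,"ry":0,"rz":0,"hand":0},
  {"dx":0,"dy":0.003,"dz":0,"rx":0,"ry":0,"rz":0,"hand":0},
])

```text
time_s: 8.13
ee_pos: [0.5733, -0.1705, 0.0135]
tcp_rot: [-0.005, 0.736, 0.677, -0.005]
ft_force: [-26.9, -5.3, 17.6]
finger_gap: 0.002
grasp_force: 15.6
```

```bash
python3 look.py p4; python3 car.py p4
```

```text
8.1333 [ 0.57334583 -0.17049524  0.01352527] [  -3.6 -114.2] [-26.93431155  -5.33770522  17.61775717]
bed z 0.013757539802943919
-128 587 [15.  56.6] 0.0247
-113 2213 [10.8 57.1] 0.0247
-98 2137 [ 8.3 56.7] 0.0247
-83 615 [42.3 56.6] 0.0247
-68 774 [41.9 56.3] 0.0248
-53 1006 [12.5 55.7] 0.0249
-38 1671 [ 6.4 55.1] 0.0248
-23 755 [40.4 54.8] 0.0248
-8 799 [39.1 54.2] 0.0249
7 1116 [ 5.5 53.6] 0.0249
y range [-106.9274    9.4   ]
```

Emit:
step_arm([
  {"dx":0,"dy":-0.03,"dz":0,"rx":0,"ry":0,"rz":0,"hand":0},
  {"dx":0,"dy":-0.09,"dz":-0.02,"rx":0,"ry":0,"rz":0,"hand":0},
  {"dx":0.05,"dy":-0.09,"dz":-0.09,"rx":0,"ry":0,"rz":0,"hand":0},
  {"dx":0.12,"dy":-0.09,"dz":-0.09,"rx":0,"ry":0,"rz":0,"hand":0},
  {"dx":0.19,"dy":-0.09,"dz":-0.09,"rx":0,"ry":0,"rz":0,"hand":0},
])

```text
time_s: 8.65
ee_pos: [0.5443, -0.072, 0.0618]
tcp_rot: [0.002, 0.738, 0.675, 0.001]
ft_force: [0.4, -0.3, 0.6]
finger_gap: 0.001
grasp_force: 0.0
```

Emit:
step_arm([
  {"dx":0.07,"dy":0,"dz":0,"rx":0,"ry":0,"rz":0,"hand":0},
  {"dx":0.14,"dy":0,"dz":0,"rx":0,"ry":0,"rz":0,"hand":0},
  {"dx":0.2,"dy":0,"dz":0,"rx":0,"ry":0,"rz":0,"hand":0},
  {"dx":0.21,"dy":0,"dz":0,"rx":0,"ry":0,"rz":0,"hand":0},
  {"dx":0.21,"dy":0,"dz":0,"rx":0,"ry":0,"rz":0,"hand":0},
])

```text
time_s: 9.07
ee_pos: [0.5516, 0.0351, 0.0593]
tcp_rot: [-0.0, 0.735, 0.678, 0.0]
ft_force: [0.3, -0.1, -0.1]
finger_gap: 0.001
grasp_force: 0.0
```

```bash
python3 look.py p5; python3 car.py p5
```

```text
9.0667 [0.55158475 0.03507903 0.05928338] [-42.9  88.7] [ 0.30762363 -0.14779526 -0.12854379]
bed z 0.11704053905543393
7 37 [19.4 32.9] 0.0248
37 200 [39.  52.6] 0.0247
52 364 [ 2.2 49.9] 0.0247
67 1214 [ 1.9 50.1] 0.0247
82 1372 [ 1.3 50.5] 0.0246
97 1398 [ 1.3 49.9] 0.0247
112 1075 [ 0.9 50. ] 0.0245
y range [ 51.1828 112.9   ]
```

Emit:
step_arm([
  {"dx":0,"dy":0,"dz":0.04,"rx":0,"ry":0,"rz":0,"hand":0},
  {"dx":0,"dy":0,"dz":0.075,"rx":0,"ry":0,"rz":0,"hand":0},
  {"dx":0,"dy":0.005,"dz":0.088,"rx":0,"ry":0,"rz":0,"hand":0},
  {"dx":0,"dy":0.01,"dz":0.09,"rx":0,"ry":0,"rz":0,"hand":0},
  {"dx":0,"dy":0.02,"dz":0.09,"rx":0,"ry":0,"rz":0,"hand":0},
])

```text
time_s: 9.58
ee_pos: [0.5614, 0.0312, 0.014]
tcp_rot: [-0.0, 0.737, 0.676, -0.0]
ft_force: [-0.1, -0.5, 0.9]
finger_gap: 0.003
grasp_force: 0.0
```

Emit:
step_arm([
  {"dx":0,"dy":0.005,"dz":0,"rx":0,"ry":0,"rz":0,"hand":0},
  {"dx":0,"dy":0.01,"dz":0,"rx":0,"ry":0,"rz":0,"hand":0},
  {"dx":0,"dy":0.015,"dz":0,"rx":0,"ry":0,"rz":0,"hand":0},
  {"dx":0,"dy":0.02,"dz":0,"rx":0,"ry":0,"rz":0,"hand":0},
  {"dx":0,"dy":0.024,"dz":0,"rx":0,"ry":0,"rz":0,"hand":0},
])

```text
time_s: 10.0
ee_pos: [0.5741, 0.0312, 0.0148]
tcp_rot: [0.0, 0.737, 0.676, 0.0]
ft_force: [0.0, 0.2, 0.4]
finger_gap: -0.0
grasp_force: 0.0
```

Emit:
step_arm([
  {"dx":0,"dy":0.004,"dz":0,"rx":0,"ry":0,"rz":0,"hand":0},
  {"dx":0,"dy":0.008,"dz":0,"rx":0,"ry":0,"rz":0,"hand":0},
  {"dx":0,"dy":0.012,"dz":0,"rx":0,"ry":0,"rz":0,"hand":0},
  {"dx":0,"dy":0.016,"dz":0,"rx":0,"ry":0,"rz":0,"hand":0},
  {"dx":0,"dy":0.02,"dz":0,"rx":0,"ry":0,"rz":0,"hand":0},
])

```text
time_s: 10.42
ee_pos: [0.5833, 0.0304, 0.0142]
tcp_rot: [-0.0, 0.737, 0.676, -0.0]
ft_force: [-5.0, 0.5, 0.8]
finger_gap: 0.001
grasp_force: 2.4
```

Emit:
step_arm([
  {"dx":0,"dy":0.003,"dz":0,"rx":0,"ry":0,"rz":0,"hand":0},
  {"dx":0,"dy":0.006,"dz":0,"rx":0,"ry":0,"rz":0,"hand":0},
  {"dx":0,"dy":0.009,"dz":0,"rx":0,"ry":0,"rz":0,"hand":0},
])

```text
time_s: 10.67
ee_pos: [0.5842, 0.0305, 0.0138]
tcp_rot: [-0.003, 0.736, 0.676, -0.003]
ft_force: [-17.1, 0.9, 14.2]
finger_gap: -0.001
grasp_force: 10.1
```

Emit:
step_arm([
  {"dx":0,"dy":0.003,"dz":0,"rx":0,"ry":0,"rz":0,"hand":0},
  {"dx":0,"dy":0.006,"dz":0,"rx":0,"ry":0,"rz":0,"hand":0},
  {"dx":0,"dy":0.006,"dz":0,"rx":0,"ry":0,"rz":0,"hand":0},
])

```text
time_s: 10.92
ee_pos: [0.5871, 0.0307, 0.0138]
tcp_rot: [-0.003, 0.736, 0.676, -0.003]
ft_force: [-13.9, 2.2, 11.8]
finger_gap: 0.002
grasp_force: 8.9
```

```bash
sed -i 's/<58)$/<62)/' car.py; python3 look.py p6; python3 car.py p6
```

```text
10.9167 [0.58713657 0.03065117 0.01382504] [-7.1 87.4] [-13.88130831   2.21303507  11.77557564]
bed z 0.07488585439600057
37 40 [41.5 51.8] 0.0264
52 69 [38.9 47.8] 0.0251
67 340 [15.1 59.8] 0.0245
82 2058 [ 9.  59.6] 0.0247
97 2683 [-11.9  59.6] 0.0247
112 2111 [ 5.1 60.1] 0.0245
y range [ 81.6073 113.7   ]
```

Emit:
step_arm([
  {"dx":0,"dy":0.003,"dz":0,"rx":0,"ry":0,"rz":0,"hand":0},
  {"dx":0,"dy":0.006,"dz":0,"rx":0,"ry":0,"rz":0,"hand":0},
  {"dx":0,"dy":0.008,"dz":0,"rx":0,"ry":0,"rz":0,"hand":0},
])

```text
time_s: 11.27
ee_pos: [0.5907, 0.0307, 0.0138]
tcp_rot: [-0.004, 0.736, 0.677, -0.003]
ft_force: [-15.8, 3.3, 12.6]
finger_gap: -0.004
grasp_force: 10.0
```

Emit:
step_arm([
  {"dx":0,"dy":0.002,"dz":0,"rx":0,"ry":0,"rz":0,"hand":0},
  {"dx":0,"dy":0.004,"dz":0,"rx":0,"ry":0,"rz":0,"hand":0},
])

```text
time_s: 11.43
ee_pos: [0.5916, 0.0308, 0.0137]
tcp_rot: [-0.005, 0.736, 0.677, -0.004]
ft_force: [-22.0, 3.5, 19.2]
finger_gap: -0.001
grasp_force: 14.1
```

Emit:
step_arm([
  {"dx":0,"dy":0.002,"dz":0,"rx":0,"ry":0,"rz":0,"hand":0},
  {"dx":0,"dy":0.004,"dz":0,"rx":0,"ry":0,"rz":0,"hand":0},
])

```text
time_s: 11.6
ee_pos: [0.5918, 0.0308, 0.0136]
tcp_rot: [-0.006, 0.736, 0.677, -0.005]
ft_force: [-28.9, 4.4, 26.6]
finger_gap: -0.005
grasp_force: 18.6
```

Emit:
step_arm([
  {"dx":0,"dy":-0.03,"dz":0,"rx":0,"ry":0,"rz":0,"hand":0},
  {"dx":0,"dy":-0.09,"dz":-0.02,"rx":0,"ry":0,"rz":0,"hand":0},
  {"dx":-0.05,"dy":-0.09,"dz":-0.09,"rx":0,"ry":0,"rz":0,"hand":0},
  {"dx":-0.12,"dy":-0.09,"dz":-0.09,"rx":0,"ry":0,"rz":0,"hand":0},
  {"dx":-0.19,"dy":-0.09,"dz":-0.09,"rx":0,"ry":0,"rz":0,"hand":0},
])

```text
time_s: 12.02
ee_pos: [0.5474, -0.0625, 0.0618]
tcp_rot: [0.002, 0.736, 0.677, 0.001]
ft_force: [0.8, 0.2, -0.1]
finger_gap: -0.003
grasp_force: 0.0
```

Emit:
step_arm([
  {"dx":-0.07,"dy":0,"dz":0,"rx":0,"ry":0,"rz":0,"hand":0},
  {"dx":-0.14,"dy":0,"dz":0,"rx":0,"ry":0,"rz":0,"hand":0},
  {"dx":-0.2,"dy":0,"dz":0,"rx":0,"ry":0,"rz":0,"hand":0},
  {"dx":-0.215,"dy":0,"dz":0,"rx":0,"ry":0,"rz":0,"hand":0},
  {"dx":-0.215,"dy":0,"dz":0,"rx":0,"ry":0,"rz":0,"hand":0},
])

```text
time_s: 12.43
ee_pos: [0.5369, -0.1714, 0.0596]
tcp_rot: [0.001, 0.738, 0.675, 0.0]
ft_force: [-0.4, -0.3, 0.4]
finger_gap: -0.004
grasp_force: 0.0
```

```bash
python3 look.py p7; python3 car.py p7
```

```text
12.4333 [ 0.53692639 -0.17144599  0.05958377] [ -39.8 -118.3] [-0.39758067 -0.27943129  0.35375057]
bed z 0.014080221644271237
-143 742 [ 7.  49.3] 0.0247
-128 1036 [ 7.1 48.8] 0.0247
-113 1429 [ 7.3 58.8] 0.0247
-98 1293 [ 7.5 59. ] 0.0247
-83 332 [41.9 59.5] 0.0247
-68 405 [43.3 59.3] 0.0247
-53 487 [ 8.2 59.4] 0.0248
-38 834 [ 7.9 59.3] 0.0248
-23 345 [44.  59.5] 0.0248
-8 406 [43.3 59.5] 0.0249
7 758 [ 8.5 59.2] 0.0248
22 416 [ 8.6 59.5] 0.0248
37 55 [45.  59.6] 0.0246
y range [-145.435    17.8525]
```

Emit:
step_arm([
  {"dx":0,"dy":0,"dz":0.04,"rx":0,"ry":0,"rz":0,"hand":0},
  {"dx":0,"dy":0.005,"dz":0.075,"rx":0,"ry":0,"rz":0,"hand":0},
  {"dx":0,"dy":0.01,"dz":0.088,"rx":0,"ry":0,"rz":0,"hand":0},
  {"dx":0,"dy":0.02,"dz":0.09,"rx":0,"ry":0,"rz":0,"hand":0},
  {"dx":0,"dy":0.03,"dz":0.09,"rx":0,"ry":0,"rz":0,"hand":0},
])

```text
time_s: 12.95
ee_pos: [0.5519, -0.1688, 0.014]
tcp_rot: [-0.001, 0.736, 0.677, -0.0]
ft_force: [0.4, -0.0, -0.3]
finger_gap: 0.001
grasp_force: 0.0
```

Emit:
step_arm([
  {"dx":0.004,"dy":0.005,"dz":0,"rx":0,"ry":0,"rz":0,"hand":0},
  {"dx":0.008,"dy":0.01,"dz":0,"rx":0,"ry":0,"rz":0,"hand":0},
  {"dx":0.008,"dy":0.015,"dz":0,"rx":0,"ry":0,"rz":0,"hand":0},
  {"dx":0.008,"dy":0.02,"dz":0,"rx":0,"ry":0,"rz":0,"hand":0},
])

```text
time_s: 13.28
ee_pos: [0.5627, -0.1669, 0.0149]
tcp_rot: [0.0, 0.736, 0.676, 0.0]
ft_force: [-0.8, 0.5, -0.2]
finger_gap: 0.004
grasp_force: 0.0
```

Emit:
step_arm([
  {"dx":0,"dy":0.003,"dz":0,"rx":0,"ry":0,"rz":0,"hand":0},
  {"dx":0,"dy":0.006,"dz":0,"rx":0,"ry":0,"rz":0,"hand":0},
  {"dx":0,"dy":0.009,"dz":0,"rx":0,"ry":0,"rz":0,"hand":0},
  {"dx":0,"dy":0.012,"dz":0,"rx":0,"ry":0,"rz":0,"hand":0},
  {"dx":0,"dy":0.012,"dz":0,"rx":0,"ry":0,"rz":0,"hand":0},
])

```text
time_s: 13.7
ee_pos: [0.5682, -0.1677, 0.0143]
tcp_rot: [0.0, 0.737, 0.676, 0.0]
ft_force: [0.0, -0.7, -0.0]
finger_gap: -0.002
grasp_force: 0.0
```

```bash
python3 look.py
```

```text
13.7 [ 0.56823225 -0.16771114  0.0143455 ] [  -8.9 -111.9] [ 0.00137752 -0.69357684 -0.04378397]
```

Emit:
step_arm([
  {"dx":0,"dy":0.003,"dz":0,"rx":0,"ry":0,"rz":0,"hand":0},
  {"dx":0,"dy":0.006,"dz":0,"rx":0,"ry":0,"rz":0,"hand":0},
  {"dx":0,"dy":0.009,"dz":0,"rx":0,"ry":0,"rz":0,"hand":0},
])

```text
time_s: 13.95
ee_pos: [0.5719, -0.1679, 0.0141]
tcp_rot: [-0.001, 0.737, 0.676, -0.0]
ft_force: [-6.4, -0.4, 2.8]
finger_gap: 0.002
grasp_force: 3.1
```

Emit:
step_arm([
  {"dx":0,"dy":0.003,"dz":0,"rx":0,"ry":0,"rz":0,"hand":0},
  {"dx":0,"dy":0.006,"dz":0,"rx":0,"ry":0,"rz":0,"hand":0},
])

```text
time_s: 14.12
ee_pos: [0.5725, -0.1679, 0.0138]
tcp_rot: [-0.003, 0.736, 0.676, -0.002]
ft_force: [-16.4, -1.8, 11.4]
finger_gap: -0.006
grasp_force: 9.5
```

Emit:
step_arm([
  {"dx":0,"dy":0.003,"dz":0,"rx":0,"ry":0,"rz":0,"hand":0},
  {"dx":0,"dy":0.006,"dz":0,"rx":0,"ry":0,"rz":0,"hand":0},
  {"dx":0,"dy":0.006,"dz":0,"rx":0,"ry":0,"rz":0,"hand":0},
])

```text
time_s: 14.37
ee_pos: [0.5743, -0.1683, 0.0138]
tcp_rot: [-0.004, 0.736, 0.676, -0.003]
ft_force: [-16.9, -1.2, 13.7]
finger_gap: -0.003
grasp_force: 10.4
```

Emit:
step_arm([
  {"dx":0,"dy":0.003,"dz":0,"rx":0,"ry":0,"rz":0,"hand":0},
  {"dx":0,"dy":0.006,"dz":0,"rx":0,"ry":0,"rz":0,"hand":0},
])

```text
time_s: 14.53
ee_pos: [0.5747, -0.1682, 0.0137]
tcp_rot: [-0.006, 0.736, 0.677, -0.005]
ft_force: [-32.3, -2.1, 24.8]
finger_gap: 0.0
grasp_force: 19.4
```

Emit:
step_arm([
  {"dx":0,"dy":0.003,"dz":0,"rx":0,"ry":0,"rz":0,"hand":0},
  {"dx":0,"dy":0.004,"dz":0,"rx":0,"ry":0,"rz":0,"hand":0},
])

```text
time_s: 14.7
ee_pos: [0.5749, -0.1683, 0.0136]
tcp_rot: [-0.008, 0.736, 0.677, -0.006]
ft_force: [-36.5, -2.2, 28.4]
finger_gap: -0.001
grasp_force: 22.5
```

```bash
python3 look.py
```

```text
14.7 [ 0.57485152 -0.16826444  0.01364019] [  -2.3 -111.9] [-36.49265831  -2.21984838  28.40889358]
```

Emit:
step_arm([
  {"dx":0,"dy":-0.03,"dz":0,"rx":0,"ry":0,"rz":0,"hand":0},
  {"dx":0,"dy":-0.09,"dz":-0.02,"rx":0,"ry":0,"rz":0,"hand":0},
  {"dx":0.05,"dy":-0.09,"dz":-0.09,"rx":0,"ry":0,"rz":0,"hand":0},
  {"dx":0.12,"dy":-0.09,"dz":-0.09,"rx":0,"ry":0,"rz":0,"hand":0},
  {"dx":0.19,"dy":-0.09,"dz":-0.09,"rx":0,"ry":0,"rz":0,"hand":0},
])

```text
time_s: 15.12
ee_pos: [0.5485, -0.0709, 0.0619]
tcp_rot: [0.002, 0.738, 0.675, 0.001]
ft_force: [0.5, 0.7, -1.0]
finger_gap: 0.001
grasp_force: 0.0
```

Emit:
step_arm([
  {"dx":0.07,"dy":0,"dz":0,"rx":0,"ry":0,"rz":0,"hand":0},
  {"dx":0.14,"dy":0,"dz":0,"rx":0,"ry":0,"rz":0,"hand":0},
  {"dx":0.2,"dy":0,"dz":0,"rx":0,"ry":0,"rz":0,"hand":0},
  {"dx":0.205,"dy":0,"dz":0,"rx":0,"ry":0,"rz":0,"hand":0},
  {"dx":0.205,"dy":0,"dz":0,"rx":0,"ry":0,"rz":0,"hand":0},
])

```text
time_s: 15.53
ee_pos: [0.5555, 0.0335, 0.0594]
tcp_rot: [0.0, 0.735, 0.678, 0.0]
ft_force: [-0.6, -0.9, -0.5]
finger_gap: -0.003
grasp_force: 0.0
```

```bash
python3 look.py p8; python3 car.py p8
```

```text
15.5333 [0.55553609 0.03352359 0.059372  ] [-38.8  87.5] [-0.61128751 -0.877234   -0.50909942]
bed z 0.11236731160972281
7 29 [23.6 32.5] 0.0245
22 59 [49.1 59.8] 0.0248
37 214 [44.7 59.6] 0.0248
52 218 [ 8.2 49.3] 0.0246
67 1155 [ 8.7 59.4] 0.0247
82 1429 [ 8.5 59.6] 0.0247
97 1484 [ 8.4 59.6] 0.0247
112 1102 [ 8.5 60. ] 0.0246
y range [ 50.6804 113.3732]
```

Emit:
step_arm([
  {"dx":0,"dy":0,"dz":0.04,"rx":0,"ry":0,"rz":0,"hand":0},
  {"dx":0,"dy":0.005,"dz":0.075,"rx":0,"ry":0,"rz":0,"hand":0},
  {"dx":0,"dy":0.01,"dz":0.088,"rx":0,"ry":0,"rz":0,"hand":0},
  {"dx":0,"dy":0.02,"dz":0.09,"rx":0,"ry":0,"rz":0,"hand":0},
  {"dx":0,"dy":0.03,"dz":0.09,"rx":0,"ry":0,"rz":0,"hand":0},
])

```text
time_s: 16.05
ee_pos: [0.5707, 0.0294, 0.0141]
tcp_rot: [-0.0, 0.737, 0.676, -0.0]
ft_force: [0.1, 0.5, 1.0]
finger_gap: 0.001
grasp_force: 0.0
```

Emit:
step_arm([
  {"dx":0,"dy":0.004,"dz":0,"rx":0,"ry":0,"rz":0,"hand":0},
  {"dx":0,"dy":0.008,"dz":0,"rx":0,"ry":0,"rz":0,"hand":0},
  {"dx":0,"dy":0.012,"dz":0,"rx":0,"ry":0,"rz":0,"hand":0},
  {"dx":0,"dy":0.016,"dz":0,"rx":0,"ry":0,"rz":0,"hand":0},
  {"dx":0,"dy":0.02,"dz":0,"rx":0,"ry":0,"rz":0,"hand":0},
])

```text
time_s: 16.47
ee_pos: [0.5808, 0.0296, 0.0147]
tcp_rot: [0.0, 0.737, 0.676, 0.0]
ft_force: [0.2, 0.2, 0.3]
finger_gap: -0.001
grasp_force: 0.0
```

Emit:
step_arm([
  {"dx":0,"dy":0.003,"dz":0,"rx":0,"ry":0,"rz":0,"hand":0},
  {"dx":0,"dy":0.006,"dz":0,"rx":0,"ry":0,"rz":0,"hand":0},
  {"dx":0,"dy":0.009,"dz":0,"rx":0,"ry":0,"rz":0,"hand":0},
  {"dx":0,"dy":0.012,"dz":0,"rx":0,"ry":0,"rz":0,"hand":0},
])

```text
time_s: 16.8
ee_pos: [0.5865, 0.0291, 0.0143]
tcp_rot: [-0.0, 0.737, 0.676, -0.0]
ft_force: [-0.3, 0.2, -0.2]
finger_gap: -0.0
grasp_force: 0.0
```

```bash
python3 look.py
```

```text
16.8 [0.58645368 0.02914357 0.01429   ] [-7.6 85.8] [-0.2528897   0.20923494 -0.15708457]
```

Emit:
step_arm([
  {"dx":0,"dy":0.003,"dz":0,"rx":0,"ry":0,"rz":0,"hand":0},
  {"dx":0,"dy":0.006,"dz":0,"rx":0,"ry":0,"rz":0,"hand":0},
  {"dx":0,"dy":0.009,"dz":0,"rx":0,"ry":0,"rz":0,"hand":0},
  {"dx":0,"dy":0.012,"dz":0,"rx":0,"ry":0,"rz":0,"hand":0},
])

```text
time_s: 17.13
ee_pos: [0.5906, 0.0288, 0.0139]
tcp_rot: [-0.002, 0.737, 0.676, -0.001]
ft_force: [-10.0, 0.2, 8.2]
finger_gap: 0.005
grasp_force: 6.1
```

Emit:
step_arm([
  {"dx":0,"dy":0.003,"dz":0,"rx":0,"ry":0,"rz":0,"hand":0},
  {"dx":0,"dy":0.006,"dz":0,"rx":0,"ry":0,"rz":0,"hand":0},
  {"dx":0,"dy":0.006,"dz":0,"rx":0,"ry":0,"rz":0,"hand":0},
])

```text
time_s: 17.38
ee_pos: [0.5914, 0.0288, 0.0138]
tcp_rot: [-0.003, 0.736, 0.676, -0.003]
ft_force: [-14.8, -0.6, 13.1]
finger_gap: 0.004
grasp_force: 9.5
```

```bash
python3 look.py
```

```text
17.3833 [0.59137037 0.02881095 0.01383558] [-2.7 85.9] [-14.84399181  -0.57053139  13.06297381]
```

Not stiff yet, so I press on to about 30 N.

Emit:
step_arm([
  {"dx":0,"dy":0.003,"dz":0,"rx":0,"ry":0,"rz":0,"hand":0},
  {"dx":0,"dy":0.006,"dz":0,"rx":0,"ry":0,"rz":0,"hand":0},
])

```text
time_s: 17.55
ee_pos: [0.5918, 0.0288, 0.0137]
tcp_rot: [-0.006, 0.736, 0.677, -0.005]
ft_force: [-29.9, 0.2, 25.7]
finger_gap: -0.003
grasp_force: 18.2
```

Emit:
step_arm([
  {"dx":0,"dy":0.003,"dz":0,"rx":0,"ry":0,"rz":0,"hand":0},
  {"dx":0,"dy":0.003,"dz":0,"rx":0,"ry":0,"rz":0,"hand":0},
  {"dx":0,"dy":0.003,"dz":0,"rx":0,"ry":0,"rz":0,"hand":0},
])

```text
time_s: 17.8
ee_pos: [0.5918, 0.0288, 0.0137]
tcp_rot: [-0.007, 0.736, 0.677, -0.006]
ft_force: [-30.5, -0.9, 26.6]
finger_gap: -0.001
grasp_force: 19.1
```

```bash
python3 look.py
```

```text
17.8 [0.59179876 0.02880758 0.01367557] [-2.2 85.9] [-30.47505007  -0.87158057  26.55329923]
```

Emit:
step_arm([
  {"dx":0,"dy":-0.03,"dz":0,"rx":0,"ry":0,"rz":0,"hand":0},
  {"dx":0,"dy":-0.04,"dz":-0.06,"rx":0,"ry":0,"rz":0,"hand":0},
  {"dx":0.05,"dy":-0.02,"dz":-0.13,"rx":0,"ry":0,"rz":0,"hand":0},
  {"dx":0.11,"dy":0.02,"dz":-0.17,"rx":0,"ry":0,"rz":0,"hand":0},
  {"dx":0.18,"dy":0.06,"dz":-0.17,"rx":0,"ry":0,"rz":0,"hand":0},
])

```text
time_s: 18.22
ee_pos: [0.6413, 0.1145, 0.1057]
tcp_rot: [0.003, 0.737, 0.675, 0.003]
ft_force: [1.5, -1.2, -0.0]
finger_gap: -0.004
grasp_force: 0.0
```

Emit:
step_arm([
  {"dx":0.05,"dy":0.01,"dz":0,"rx":0,"ry":0,"rz":0,"hand":0},
  {"dx":0.08,"dy":0.01,"dz":0,"rx":0,"ry":0,"rz":0,"hand":0},
  {"dx":0.08,"dy":0.01,"dz":0,"rx":0,"ry":0,"rz":0,"hand":0},
  {"dx":0.08,"dy":0.01,"dz":0,"rx":0,"ry":0,"rz":0,"hand":0},
])

```text
time_s: 18.55
ee_pos: [0.6446, 0.1547, 0.0983]
tcp_rot: [-0.0, 0.736, 0.677, -0.001]
ft_force: [0.4, -0.2, 0.2]
finger_gap: 0.0
grasp_force: 0.0
```

```bash
python3 look.py p9
```

```text
18.55 [0.64457516 0.15470793 0.0983438 ] [ 39.6 215.9] [ 0.39852027 -0.19134917  0.20493075]
```

View pics/p9.png

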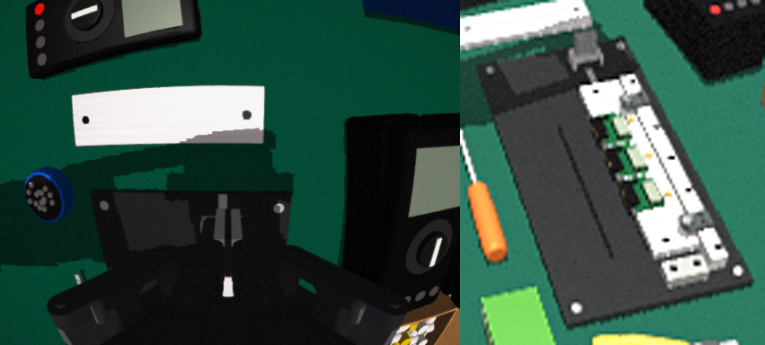

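The right panel shows the carrier lying along the rail under both plungers, with the arm now behind the jaw. In the left panel the fingers are at (228,215), and the spare bar (75-265, 90-145) is well beyond them.

Emit:
step_arm([
  {"dx":0,"dy":-0.009,"dz":0.04,"rx":0,"ry":0,"rz":0,"hand":0},
  {"dx":0,"dy":-0.009,"dz":0.08,"rx":0,"ry":0,"rz":0,"hand":0},
  {"dx":0,"dy":-0.009,"dz":0.11,"rx":0,"ry":0,"rz":0,"hand":0},
  {"dx":0,"dy":-0.009,"dz":0.12,"rx":0,"ry":0,"rz":0,"hand":0},
  {"dx":0,"dy":-0.009,"dz":0.12,"rx":0,"ry":0,"rz":0,"hand":0},
])

```text
time_s: 19.07
ee_pos: [0.6396, 0.1536, 0.0372]
tcp_rot: [-0.001, 0.737, 0.676, -0.002]
ft_force: [0.1, 1.0, 0.5]
finger_gap: -0.001
grasp_force: 0.0
```

Emit:
step_arm([
  {"dx":-0.006,"dy":0,"dz":0,"rx":0,"ry":0,"rz":0,"hand":0},
  {"dx":-0.012,"dy":0,"dz":0,"rx":0,"ry":0,"rz":0,"hand":0},
  {"dx":-0.018,"dy":0,"dz":0,"rx":0,"ry":0,"rz":0,"hand":0},
  {"dx":-0.024,"dy":0,"dz":0,"rx":0,"ry":0,"rz":0,"hand":0},
  {"dx":-0.03,"dy":0,"dz":0,"rx":0,"ry":0,"rz":0,"hand":0},
])

```text
time_s: 19.48
ee_pos: [0.6404, 0.1393, 0.0401]
tcp_rot: [0.0, 0.737, 0.676, 0.0]
ft_force: [0.1, -0.1, -0.7]
finger_gap: 0.001
grasp_force: 0.0
```

```bash
python3 look.py
```

```text
19.4833 [0.64036801 0.13933488 0.0401198 ] [ 36.7 200.2] [ 0.14070614 -0.07304673 -0.72005789]
```

Emit:
step_arm([
  {"dx":-0.004,"dy":0,"dz":0,"rx":0,"ry":0,"rz":0,"hand":0},
  {"dx":-0.008,"dy":0,"dz":0,"rx":0,"ry":0,"rz":0,"hand":0},
  {"dx":-0.012,"dy":0,"dz":0,"rx":0,"ry":0,"rz":0,"hand":0},
  {"dx":-0.016,"dy":0,"dz":0,"rx":0,"ry":0,"rz":0,"hand":0},
  {"dx":-0.02,"dy":0,"dz":0,"rx":0,"ry":0,"rz":0,"hand":0},
])

```text
time_s: 19.9
ee_pos: [0.639, 0.1296, 0.0393]
tcp_rot: [-0.0, 0.737, 0.676, -0.0]
ft_force: [0.2, 0.3, -0.1]
finger_gap: 0.002
grasp_force: 0.0
```

Emit:
step_arm([
  {"dx":-0.005,"dy":0,"dz":0,"rx":0,"ry":0,"rz":0,"hand":0},
  {"dx":-0.01,"dy":0,"dz":0,"rx":0,"ry":0,"rz":0,"hand":0},
  {"dx":-0.015,"dy":0,"dz":0,"rx":0,"ry":0,"rz":0,"hand":0},
  {"dx":-0.02,"dy":0,"dz":0,"rx":0,"ry":0,"rz":0,"hand":0},
  {"dx":-0.025,"dy":0,"dz":0,"rx":0,"ry":0,"rz":0,"hand":0},
])

```text
time_s: 20.32
ee_pos: [0.6379, 0.1173, 0.0393]
tcp_rot: [-0.0, 0.737, 0.676, 0.0]
ft_force: [-0.1, 1.8, -0.2]
finger_gap: 0.003
grasp_force: 1.1
```

Emit:
step_arm([
  {"dx":-0.005,"dy":0,"dz":0,"rx":0,"ry":0,"rz":0,"hand":0},
  {"dx":-0.01,"dy":0,"dz":0,"rx":0,"ry":0,"rz":0,"hand":0},
  {"dx":-0.015,"dy":0,"dz":0,"rx":0,"ry":0,"rz":0,"hand":0},
  {"dx":-0.02,"dy":0,"dz":0,"rx":0,"ry":0,"rz":0,"hand":0},
  {"dx":-0.025,"dy":0,"dz":0,"rx":0,"ry":0,"rz":0,"hand":0},
])

```text
time_s: 20.73
ee_pos: [0.6368, 0.1046, 0.0392]
tcp_rot: [-0.0, 0.737, 0.676, -0.0]
ft_force: [0.2, 2.0, 0.7]
finger_gap: -0.001
grasp_force: 1.1
```

```bash
python3 look.py
```

```text
20.7333 [0.63677663 0.10461912 0.03923317] [ 36.1 165.3] [0.20414297 2.03555303 0.7059549 ]
```

Emit:
step_arm([
  {"dx":-0.004,"dy":0,"dz":0,"rx":0,"ry":0,"rz":0,"hand":0},
  {"dx":-0.008,"dy":0,"dz":0,"rx":0,"ry":0,"rz":0,"hand":0},
  {"dx":-0.012,"dy":0,"dz":0,"rx":0,"ry":0,"rz":0,"hand":0},
  {"dx":-0.016,"dy":0,"dz":0,"rx":0,"ry":0,"rz":0,"hand":0},
  {"dx":-0.02,"dy":0,"dz":0,"rx":0,"ry":0,"rz":0,"hand":0},
])

```text
time_s: 21.15
ee_pos: [0.6359, 0.0947, 0.0393]
tcp_rot: [-0.0, 0.737, 0.676, -0.0]
ft_force: [-0.7, 2.3, 0.1]
finger_gap: -0.001
grasp_force: 1.0
```

Emit:
step_arm([
  {"dx":-0.003,"dy":0,"dz":0,"rx":0,"ry":0,"rz":0,"hand":0},
  {"dx":-0.006,"dy":0,"dz":0,"rx":0,"ry":0,"rz":0,"hand":0},
  {"dx":-0.009,"dy":0,"dz":0,"rx":0,"ry":0,"rz":0,"hand":0},
  {"dx":-0.012,"dy":0,"dz":0,"rx":0,"ry":0,"rz":0,"hand":0},
  {"dx":-0.015,"dy":0,"dz":0,"rx":0,"ry":0,"rz":0,"hand":0},
])

```text
time_s: 21.57
ee_pos: [0.6353, 0.0874, 0.0392]
tcp_rot: [-0.0, 0.737, 0.676, 0.0]
ft_force: [0.2, 9.1, 1.9]
finger_gap: -0.003
grasp_force: 5.1
```

Emit:
step_arm([
  {"dx":-0.003,"dy":0,"dz":0,"rx":0,"ry":0,"rz":0,"hand":0},
  {"dx":-0.006,"dy":0,"dz":0,"rx":0,"ry":0,"rz":0,"hand":0},
  {"dx":-0.009,"dy":0,"dz":0,"rx":0,"ry":0,"rz":0,"hand":0},
  {"dx":-0.012,"dy":0,"dz":0,"rx":0,"ry":0,"rz":0,"hand":0},
])

```text
time_s: 21.9
ee_pos: [0.6351, 0.0849, 0.0393]
tcp_rot: [-0.002, 0.737, 0.676, 0.002]
ft_force: [1.9, 15.8, -0.5]
finger_gap: -0.001
grasp_force: 7.9
```

```bash
python3 look.py
```

```text
21.9 [0.63505404 0.08492534 0.03934394] [ 36.1 145.5] [ 1.91439865 15.79191014 -0.4646153 ]
```

Jaw is on the carrier and driving it at about 16 N. I continue gently.

Emit:
step_arm([
  {"dx":-0.003,"dy":0,"dz":0,"rx":0,"ry":0,"rz":0,"hand":0},
  {"dx":-0.006,"dy":0,"dz":0,"rx":0,"ry":0,"rz":0,"hand":0},
  {"dx":-0.009,"dy":0,"dz":0,"rx":0,"ry":0,"rz":0,"hand":0},
  {"dx":-0.012,"dy":0,"dz":0,"rx":0,"ry":0,"rz":0,"hand":0},
])

```text
time_s: 22.23
ee_pos: [0.6346, 0.0792, 0.0394]
tcp_rot: [-0.001, 0.736, 0.676, 0.002]
ft_force: [3.0, 15.5, -1.1]
finger_gap: 0.001
grasp_force: 7.9
```

Emit:
step_arm([
  {"dx":-0.003,"dy":0,"dz":0,"rx":0,"ry":0,"rz":0,"hand":0},
  {"dx":-0.006,"dy":0,"dz":0,"rx":0,"ry":0,"rz":0,"hand":0},
  {"dx":-0.009,"dy":0,"dz":0,"rx":0,"ry":0,"rz":0,"hand":0},
])

```text
time_s: 22.48
ee_pos: [0.6342, 0.0747, 0.0394]
tcp_rot: [-0.001, 0.737, 0.676, 0.002]
ft_force: [1.6, 16.0, -0.2]
finger_gap: -0.0
grasp_force: 7.9
```

```bash
python3 look.py
```

```text
22.4833 [0.6341909  0.07466786 0.03938507] [ 36.1 135.2] [ 1.58407472 15.96529897 -0.1667255 ]
```

Emit:
step_arm([
  {"dx":-0.003,"dy":0,"dz":0,"rx":0,"ry":0,"rz":0,"hand":0},
  {"dx":-0.006,"dy":0,"dz":0,"rx":0,"ry":0,"rz":0,"hand":0},
])

```text
time_s: 22.65
ee_pos: [0.6339, 0.0717, 0.0394]
tcp_rot: [-0.002, 0.737, 0.676, 0.002]
ft_force: [2.3, 15.7, -0.9]
finger_gap: -0.0
grasp_force: 8.0
```

Emit:
step_arm([
  {"dx":-0.002,"dy":0,"dz":0,"rx":0,"ry":0,"rz":0,"hand":0},
  {"dx":-0.004,"dy":0,"dz":0,"rx":0,"ry":0,"rz":0,"hand":0},
])

```text
time_s: 22.82
ee_pos: [0.6338, 0.0707, 0.0394]
tcp_rot: [-0.002, 0.737, 0.676, 0.003]
ft_force: [3.2, 22.2, -0.3]
finger_gap: -0.003
grasp_force: 11.5
```

Emit:
step_arm([
  {"dx":-0.002,"dy":0,"dz":0,"rx":0,"ry":0,"rz":0,"hand":0},
  {"dx":-0.004,"dy":0,"dz":0,"rx":0,"ry":0,"rz":0,"hand":0},
])

```text
time_s: 22.98
ee_pos: [0.6338, 0.0706, 0.0395]
tcp_rot: [-0.003, 0.737, 0.676, 0.004]
ft_force: [4.2, 29.6, -0.8]
finger_gap: 0.007
grasp_force: 15.0
```

```bash
python3 look.py
```

```text
22.9833 [0.63379607 0.07056524 0.03945488] [ 36.  131.1] [ 4.20086516 29.6424557  -0.83276231]
```

Hard stop at about the expected travel. A little more pressure, then I back off and check.

Emit:
step_arm([
  {"dx":-0.002,"dy":0,"dz":0,"rx":0,"ry":0,"rz":0,"hand":0},
  {"dx":-0.004,"dy":0,"dz":0,"rx":0,"ry":0,"rz":0,"hand":0},
  {"dx":-0.004,"dy":0,"dz":0,"rx":0,"ry":0,"rz":0,"hand":0},
  {"dx":-0.004,"dy":0,"dz":0,"rx":0,"ry":0,"rz":0,"hand":0},
])

```text
time_s: 23.32
ee_pos: [0.6338, 0.0705, 0.0395]
tcp_rot: [-0.003, 0.736, 0.677, 0.005]
ft_force: [5.4, 32.1, -2.8]
finger_gap: 0.001
grasp_force: 16.6
```

Emit:
step_arm([
  {"dx":0.01,"dy":0,"dz":0,"rx":0,"ry":0,"rz":0,"hand":0},
  {"dx":0.03,"dy":0,"dz":0,"rx":0,"ry":0,"rz":0,"hand":0},
  {"dx":0.06,"dy":0,"dz":0,"rx":0,"ry":0,"rz":0,"hand":0},
  {"dx":0.06,"dy":0,"dz":-0.07,"rx":0,"ry":0,"rz":0,"hand":0},
  {"dx":0.06,"dy":-0.06,"dz":-0.14,"rx":0,"ry":0,"rz":0,"hand":0},
])

```text
time_s: 23.73
ee_pos: [0.6106, 0.0941, 0.1054]
tcp_rot: [0.0, 0.737, 0.676, -0.0]
ft_force: [0.6, 0.4, 2.2]
finger_gap: 0.003
grasp_force: 0.0
```

Emit:
step_arm([
  {"dx":-0.03,"dy":-0.06,"dz":-0.04,"rx":0,"ry":0,"rz":0,"hand":0},
  {"dx":-0.08,"dy":-0.13,"dz":-0.08,"rx":0,"ry":0,"rz":0,"hand":0},
  {"dx":-0.14,"dy":-0.16,"dz":-0.12,"rx":0,"ry":0,"rz":0,"hand":0},
  {"dx":-0.2,"dy":-0.16,"dz":-0.16,"rx":0,"ry":0,"rz":0,"hand":0},
  {"dx":-0.26,"dy":-0.16,"dz":-0.18,"rx":0,"ry":0,"rz":0,"hand":0},
])

```text
time_s: 24.15
ee_pos: [0.518, -0.0296, 0.1992]
tcp_rot: [0.002, 0.736, 0.677, 0.001]
ft_force: [1.7, -1.4, 0.4]
finger_gap: -0.002
grasp_force: 0.0
```

Emit:
step_arm([
  {"dx":0,"dy":0,"dz":0,"rx":0,"ry":0,"rz":0,"hand":0},
  {"dx":0,"dy":0,"dz":0,"rx":0,"ry":0,"rz":0,"hand":0},
  {"dx":0,"dy":0,"dz":0,"rx":0,"ry":0,"rz":0,"hand":0},
])

```text
time_s: 24.4
ee_pos: [0.5178, -0.0282, 0.1957]
tcp_rot: [-0.0, 0.737, 0.676, -0.0]
ft_force: [-0.9, -0.1, -0.4]
finger_gap: 0.0
grasp_force: 0.0
```

```bash
python3 look.py f1; python3 car.py f1
```

```text
24.4 [ 0.51781549 -0.02824018  0.19565915] [-71.1  22.8] [-0.91428408 -0.07077242 -0.38587874]
bed z 0.2571397885085877
-113 108 [40.3 59.8] 0.0247
-98 96 [44.7 59.4] 0.0249
-83 119 [44.4 59.9] 0.0246
-68 206 [ 9.  59.6] 0.0247
-53 171 [ 9.  59.4] 0.0246
-38 114 [45.1 59.4] 0.0246
-23 156 [23.5 59.1] 0.0248
-8 291 [ 8.8 59.3] 0.0248
7 150 [45.  59.7] 0.0248
22 141 [44.5 60. ] 0.0249
37 263 [ 9.  59.5] 0.0247
52 506 [ 9.4 59. ] 0.0247
67 496 [ 9.  57.3] 0.0247
82 595 [ 9.3 59.7] 0.0248
97 365 [ 8.9 59.9] 0.0247
112 27 [14.  60.1] 0.0255
y range [-69.991   96.5565]
```

View pics/f1.png

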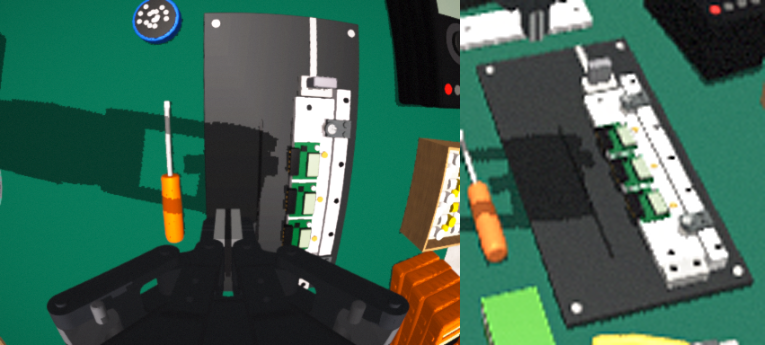

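The final picture shows the carrier parallel to the rail (front edge x = 9.0 ± 0.3 along its length). It is closed against the stop at (680,265), the jaw is on its left end at (600,90), and the arm is clear.

```bash
python3 -c "
from plant import arm
print(arm.finish_job())"
```

```text
the job is handed in; nothing more can be done
None
```

I handed the job in at about 24 s: by the last camera check the carrier lies against the rail under both plungers, driven to the fixed stop with the jaw closed on it. The highest wrist-force reading was about 46 N, and the hand-in returned no verdict.

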